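Plug the interface card into the free rack slot

ROBOT

A 6-joint arm with a two-finger parallel gripper is mounted at the origin on a cart in front of the work surface, level with it; the furniture and walls round the work are solid. World frame = base frame: x ahead of the robot, y to its left, z up, the work surface at z = 0. Lengths are in m, angles in rad, forces in N, time in s.
With the tool pointing down it reaches from about 0.35 to 0.775 m from the base axis. Payload 7.3 kg.
Tool frame: the origin (TCP) lies at the very end of the fingers, on their centre line; the grasp point (between the pads) lies 19 mm behind it; z points along the fingers, y is the line along which they close (so a half turn about z gives the same grasp; the last joint's range is limited). The gripper opens to 92 mm and grips with 3 to 60 N. Pads are 19 mm wide; open, the fingers measure 130 mm over their backs; the gripper's body (75 mm by 190 mm) begins 47 mm behind the grasp point.
Start: joints at [-1.46, 0.342, 1.524, -0, 1.275, -0.146], TCP at [0.133, -0.508, 0.202] pointing down, gripper open.
Joint ranges: [-2.53, 2.53], [-0.77, 2.02], [0.04, 2.7], [-1, 4.14], [0.28, 2.66], [-3.11, 3.11]. Speed limits (rad/s): [2.57, 2.57, 3.14, 3.14, 3.14, 3.14].

INTERFACE

Orientations are given as [roll, pitch, yaw] about the fixed x, y, z axes, in that order (R = Rz(yaw) Ry(pitch) Rx(roll)).
In Python, from cell import robot gives the robot as it stands.
- The arm moves only by the tool apply_moves, never from a script. Its argument "motion" is text: rows parted by semicolons, each of 7 numbers parted by spaces: the opening in per cent of the stroke, from 0 (shut) to 100 (fully open), then the shift along the tool's x, y, z in cm, then the turn, a rotation vector about the tool's x, y, z in rad. A call has 1 to 20 rows; each row shifts and turns the commanded pose from where the row before left it, along the tool's axes as they then stand; what a row does not reach is not made up. A row lasts 1/8 s, in which the tool goes at most 62.5 mm and 10.7 degrees, less where a joint would pass 70% of its speed; a pose out of reach is approached as far as the arm can. A call with a gripper value outside its range is refused whole. The fingers move at their own pace and stop on an object; "force" is the grip in N (left out, the last holds). Time passes only in rows, so rows that do not move let the fingers close. It gives the time, the measured TCP pose, the force, the opening and the grip force at its end, in the units of the state.
- robot.observe(): the state, without advancing time (a new reading comes with each control period).
- robot.read_camera(name): name is "scene" or "top" or "wrist"; returns a dict with "img" (400x640x3 uint8, red, green, blue), "fovy" (degrees; the focal length in pixels is half the picture's height over the tangent of half this angle, whatever the lens; pixels are square), "cx", "cy" (the principal point, pixels), "R" (3x3) and "t" (3): a world point X has camera coordinates R X + t; the wrist camera has in their place "hand_eye" (4x4, takes a point from camera to tool coordinates, whose origin is the TCP and whose axes are the flange's). Camera axes: x right, y down, z forward; pixel columns grow to the right and rows downward; lengths in m; the calibration is good to about 2 mm. A picture is of the moment at which its call begins: read the wrist's pose just before it. There is no depth.
- robot.hand_in(): hands the job in; it is judged then, once.
Trained networks look in a picture, given as the dict that the camera call returned (one of the last four; its "shot" number tells which), for a name from the list of things; names that differ only in an ending like _2 or _b are one class to them, and where a whole thing is asked for, a point or a joint stands for the part that bears it (a point fixed in the world has none). Each returns a list of dicts, best first, with "score" (0 to 1); they miss things now and then, are a little off and sometimes report something else, mostly with a low value. They report only what shows in the picture. A call takes as long as a camera call.
- robot.search_frame(target, picture): "centre" ([x, y, z] in m, in world coordinates, good to about 4 mm: the middle of the surface that is visible of it).
- robot.trace(target, picture): "pixels" (400x640 bool, what is visible of it).
The state is a dict: "time": time; "qpos": joint angles; "qvel": joint speeds; "joint_efforts": joint torques, N m; "tool_pos": TCP position; "tool_rot": TCP orientation; "contact_force": force on the tool from outside, world axes, zero at the start; "torque": the same for the moment, N m; "opening": finger opening in m; "grip_force": force on a finger pad.
Only numpy, scipy, OpenCV 4.12 (cv2) and the standard library are available. Lean on these libraries where they do the work, as an engineer would, in place of code of your own. Each camera call takes 0.05 s, during which the arm holds its last target. There are 200 camera calls.

TASK

Take the circuit card with the metal grip from its leaning rest and plug it into the one free slot of the card rack, upright between the fitted cards: feel for the guide channels, which have side play, then press the card down until it is fully home in its socket. Do not force it, do not push against the fitted cards, and let go of the card at the end.

Things in the scene. Friction and masses are not known exactly. Their poses are not given: they have to be found in the camera images.
- edge_card: Loose circuit card, 0.1-0.2 kg: green plate 4 mm thick (x), 100 wide (y), 100 high (z), with an aluminium grip bar on top: 12 thick, 60 wide, from z = 100 to 145 mm. Origin: middle of its lower (contact) edge. At the start z leans 30 degrees from vertical towards the rest's -x, the robot's side. Fits the slot either way round.
- card_grip (a point): Centre of the aluminium grip bar of edge_card, 122.5 mm above the card's lower edge along the card's z.
- card_rest: Fixed grey rest that edge_card leans on. Base x -85 to 25, 90 wide, 6 mm high; 72 mm wide back plate leaning 30 degrees to its -x behind the lower 68 mm of the card; ledge with a 9 mm lip, so lift the card 15 mm along its own z before moving it sideways. Origin: on the bench below the card's lower edge, which is 30 mm up.
- rack: Fixed aluminium card rack, 138 mm (its x) by 130 mm (its y), end plates 68 mm high. Five slots at x = -52, -26, 0, 26, 52 mm; each card stands upright in a slot with its faces square to the rack's x and its width along y. Origin: middle of the underside, on the bench.
- free_slot: The rack's one empty slot, one of the three inner ones. Origin: its nominal middle at bench level, axes as the rack's. Its two grey guides and black socket are clipped in with side play: together they stand, and stay, up to 5 mm off this nominal middle to either side along x. That offset is in no reading; feel or look for it.
- slot_mouth (a point): Nominal middle of free_slot at the height of its guides' tops, 75 mm. The two upright guide channels take the card's side edges: each 6 mm wide (x) between 7 mm walls for the 4 mm card, 105 mm between channel bottoms (y) for the 100 mm card. Really up to 5 mm off along x, see free_slot.
- slot_home (a point): Nominal place of the card's lower edge when home, 14 mm above the bench. The black socket's top starts 8 mm higher, at 22 mm; pressed by the card with about 9 N it slides down those 8 mm to a firm stop and stays down. Really up to 5 mm off along x, with the guides.
- fitted_1: Fitted card in its guides at one end slot of the rack: plain 4 mm plate, 100 mm wide, no grip, top edge 102 mm above the bench. Origin: middle of its slot at bench level, axes as the rack's. Not to be pushed against.
- fitted_2: Fitted card like fitted_1, in one of the three inner slots.
- fitted_3: Fitted card like fitted_1, in one of the three inner slots.
- fitted_4: Fitted card like fitted_1, at the other end slot.

How it is judged:
By the outcome, as a careful person would: the job done as asked, in the order asked, and still so for the second after the job is handed in, with the robot touching nothing.
It also fails if it takes over 58 s, if anything falls off the work surface, if the arm or the gripper's body presses on something with over 40 N, if the wrist force passes 120 N, or if a joint passes its speed limit or range.

## Working session

There is one attempt and no reset: what is moved stays moved. The work goes in short steps, Python scripts to look and compute and a tool call to move; the robot and the scene stay as the last step left them, time stands still between calls to the robot, and variables do not carry over. Pictures are saved under pics/ and viewed, at most 10 in all, crops included, and the job is handed in when it is done.

Besides the shell and the picture viewer there is one more tool, called after "Request:" as name(argument=value, ...), one argument or row to a line, values as JSON. apply_moves: Moves the arm, as the interface text tells. Its arguments: {"type":"object","properties":{"motion":{"type":"string"},"force":{"type":"number"}},"required":["motion"]}

```bash
ls; mkdir -p pics
python3 - <<'E'
from cell import robot
import cv2,numpy as np
s=robot.observe();print({k:np.round(v,3).tolist() for k,v in s.items()})
for n in ["scene","top"]:
    p=robot.read_camera(n);np.set_printoptions(precision=4,suppress=True)
    print(n,p["fovy"],p["cx"],p["cy"],p["R"].tolist(),p["t"])
    cv2.imwrite(f"pics/{n}.png",p["img"][:,:,::-1])
    for t in ["edge_card","card_grip","card_rest","rack","free_slot","fitted_1"]:
        print(t,[(round(d["score"],2),np.round(d["centre"],3).tolist()) for d in robot.search_frame(t,p)[:5]])
    np.savez(f"{n}.npz",**{k:v for k,v in p.items() if k!='shot'})
E
```

```text
pics
{'time': 0.0, 'qpos': [-1.46, 0.343, 1.525, 0.0, 1.275, -0.146], 'qvel': [0.002, 0.001, -0.002, -0.002, 0.0, 0.001], 'joint_efforts': [-0.001, -43.124, -24.422, 0.072, 0.056, -0.0], 'tool_pos': [0.133, -0.507, 0.201], 'tool_rot': [-3.14, -0.0, 0.257], 'contact_force': [0.615, 0.519, 0.034], 'torque': [-0.005, -0.004, 0.033], 'grip_force': 0.0, 'opening': 0.092}
scene 48.91185748501338 317.1725641201469 204.88190159010549 [[-0.7826815945525628, -0.622280909732863, 0.013266157344843146], [-0.41037189271096336, 0.49989078353712996, -0.7626952957816483], [0.46797909271833854, -0.6023916283587237, -0.6466219102859461]] [0.3996 0.3266 0.6582]
edge_card [(0.68, [0.488, -0.134, 0.141])]
card_grip [(0.68, [0.487, -0.128, 0.143])]
card_rest [(0.68, [0.523, 0.123, 0.063]), (0.55, [0.512, -0.137, 0.008]), (0.17, [0.581, 0.106, 0.08])]
rack [(0.57, [0.47, 0.133, 0.028])]
free_slot [(0.58, [0.521, 0.125, 0.068])]
fitted_1 [(0.98, [0.494, 0.09, 0.077]), (0.88, [0.581, 0.105, 0.082]), (0.71, [0.55, 0.078, 0.07]), (0.63, [0.474, 0.08, 0.075])]
top 43.36940600448403 320.68627717035196 187.85659260258748 [[-0.022148207524025052, -0.9994789704670188, -0.023478596586260086], [-0.9981039924055876, 0.02345451063674636, -0.05690611807896437], [0.057427147304206276, 0.02217371247622681, -0.9981034261175155]] [-0.007   0.5152  1.1319]
edge_card [(0.95, [0.52, -0.157, 0.096])]
card_grip [(0.98, [0.515, -0.158, 0.092])]
card_rest [(0.86, [0.518, -0.132, 0.006])]
rack [(0.89, [0.522, 0.072, 0.008])]
free_slot [(0.66, [0.527, 0.083, 0.024])]
fitted_1 [(0.91, [0.502, 0.078, 0.078]), (0.86, [0.581, 0.088, 0.076]), (0.77, [0.473, 0.07, 0.077]), (0.64, [0.555, 0.083, 0.075])]
```

Run:
```python
import cv2,numpy as np
a=cv2.imread('pics/top.png')[100:350,180:560]; cv2.imwrite('pics/topc.png',cv2.resize(a,None,fx=2.1,fy=2.1,interpolation=cv2.INTER_CUBIC))
```

```text
(no output)
```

View pics/scene.png

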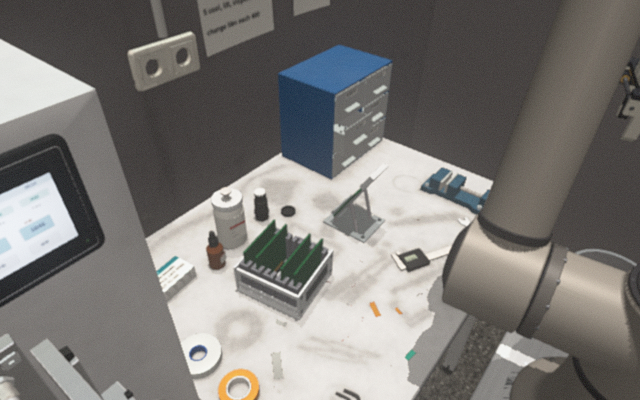

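View pics/topc.png

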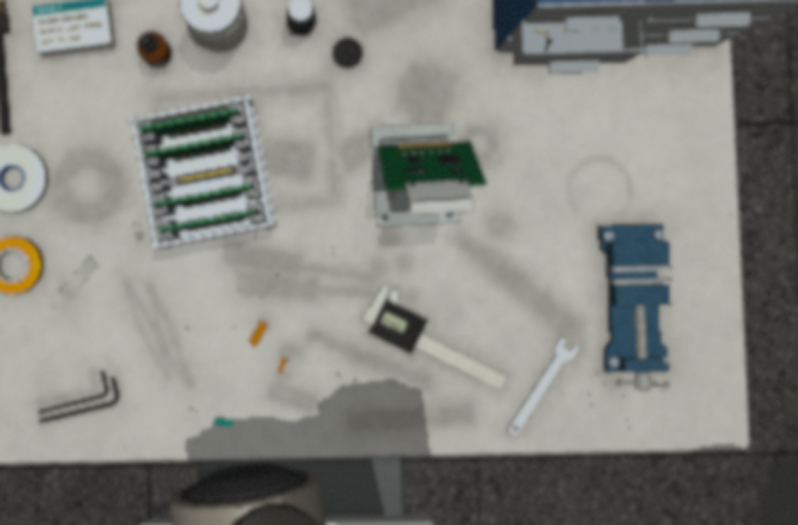

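The scene shows the rack at about (285,270) and the rest with the leaning card at (355,205). In the top crop the rack is at (203,172), turned about 10°, with the free slot in the middle (orange socket at (205,175)). The card is at (430,165). I'll go closer with the wrist camera.

```bash
cat > h.py <<'E'
from cell import robot
import numpy as np,cv2
from scipy.spatial.transform import Rotation as Ro, Slerp
np.set_printoptions(precision=4,suppress=True)
def pose():
    s=robot.observe();return np.array(s["tool_pos"]),Ro.from_euler('xyz',s["tool_rot"])
def rows(p1,R1,n,op,p0=None,R0=None):
    if p0 is None:p0,R0=pose()
    S=Slerp([0,1],Ro.concatenate([R0,R1]));out=[];P,Q=np.array(p0),R0
    for i in range(1,n+1):
        p=p0+(np.array(p1)-p0)*i/n;q=S(i/n)
        d=np.round(Q.inv().apply(p-P)*100,2);w=np.round((Q.inv()*q).as_rotvec(),3)
        P=P+Q.apply(d/100);Q=Q*Ro.from_rotvec(w)
        out.append(f"{op} "+" ".join(f"{v:g}" for v in np.r_[d,w]+0.0))
    print(";".join(out));return P,Q
def shot(name,n="wrist"):
    p,R=pose();c=robot.read_camera(n)
    if n=="wrist":
        H=c["hand_eye"];Rc=(R.as_matrix()@H[:3,:3]);tc=p+R.apply(H[:3,3])
        c["Rw"],c["tw"]=Rc.T,-Rc.T@tc
    else: c["Rw"],c["tw"]=c["R"],c["t"]
    np.savez(name+".npz",**{k:v for k,v in c.items()})
    cv2.imwrite(f"pics/{name}.png",c["img"][:,:,::-1]);return c
def K(c):
    f=200/np.tan(np.radians(float(c["fovy"]))/2);return np.array([[f,0,float(c["cx"])],[0,f,float(c["cy"])],[0,0,1]])
def proj(c,X):
    y=(K(c)@(c["Rw"]@np.atleast_2d(X).T+np.reshape(c["tw"],(3,1))));return (y[:2]/y[2]).T
def onz(c,uv,z):
    o=-c["Rw"].T@c["tw"];d=c["Rw"].T@np.linalg.inv(K(c))@np.array([uv[0],uv[1],1]);return o+d*(z-o[2])/d[2]
E
python3 - <<'E'
from h import *
rows([0.42,-0.11,0.36],Ro.from_euler('xyz',[np.pi,0,np.pi/2]),15,100)
c=robot.read_camera("wrist");print(c["hand_eye"],c["fovy"])
E
```

```text
100 2.52 -2.08 -1.06 0 0 -0.088;100 2.7 -1.85 -1.05 0 0 -0.087;100 2.84 -1.61 -1.06 0 0 -0.088;100 2.98 -1.35 -1.05 0 0 -0.087;100 3.08 -1.09 -1.06 0 0 -0.088;100 3.17 -0.81 -1.05 0 0 -0.088;100 3.22 -0.54 -1.06 0 0 -0.087;100 3.26 -0.25 -1.05 0 0 -0.088;100 3.27 0.04 -1.06 0 0 -0.087;100 3.25 0.32 -1.05 0 0 -0.088;100 3.21 0.61 -1.06 0 0 -0.088;100 3.15 0.89 -1.05 0 0 -0.087;100 3.06 1.15 -1.06 0 0 -0.088;100 2.94 1.42 -1.05 0 0 -0.087;100 2.81 1.67 -1.06 0 0 -0.088
[[-0.0004 -0.9621 -0.2728  0.0743]
 [ 1.     -0.0001 -0.0012 -0.0008]
 [ 0.0012 -0.2728  0.9621 -0.1835]
 [ 0.      0.      0.      1.    ]] 71.04653438060477
```

Request:
apply_moves(
  motion="100 2.52 -2.08 -1.06 0 0 -0.088;100 2.7 -1.85 -1.05 0 0 -0.087;100 2.84 -1.61 -1.06 0 0 -0.088;100 2.98 -1.35 -1.05 0 0 -0.087;100 3.08 -1.09 -1.06 0 0 -0.088;100 3.17 -0.81 -1.05 0 0 -0.088;100 3.22 -0.54 -1.06 0 0 -0.087;100 3.26 -0.25 -1.05 0 0 -0.088;100 3.27 0.04 -1.06 0 0 -0.087;100 3.25 0.32 -1.05 0 0 -0.088;100 3.21 0.61 -1.06 0 0 -0.088;100 3.15 0.89 -1.05 0 0 -0.087;100 3.06 1.15 -1.06 0 0 -0.088;100 2.94 1.42 -1.05 0 0 -0.087;100 2.81 1.67 -1.06 0 0 -0.088",
)

```text
time: 2.62
tool_pos: [0.4205, -0.109, 0.3605]
tool_rot: [3.141, 0.0, 1.574]
contact_force: [-0.3, -0.2, -0.1]
opening: 0.0916
grip_force: 0.0
```

Run:
```python
from h import *
print(pose()[0],pose()[1].as_euler('xyz'),robot.observe()["time"])
c=shot("w1")
for t in ["edge_card","card_grip","card_rest","rack","free_slot","fitted_1"]:
    print(t,[(round(d["score"],2),np.round(d["centre"],3).tolist()) for d in robot.search_frame(t,c)[:4]])
```

```text
[ 0.4205 -0.109   0.3605] [3.1413 0.0003 1.5737] 2.625
edge_card [(0.77, [0.512, -0.162, 0.102]), (0.35, [0.473, 0.071, 0.076])]
card_grip [(0.85, [0.516, -0.158, 0.106])]
card_rest [(0.66, [0.504, -0.133, 0.002])]
rack [(0.93, [0.51, 0.06, 0.037])]
free_slot [(0.77, [0.526, 0.098, 0.054])]
fitted_1 [(0.88, [0.551, 0.084, 0.072]), (0.74, [0.502, 0.077, 0.077]), (0.59, [0.473, 0.073, 0.076]), (0.59, [0.582, 0.078, 0.075])]
```

View pics/w1.png

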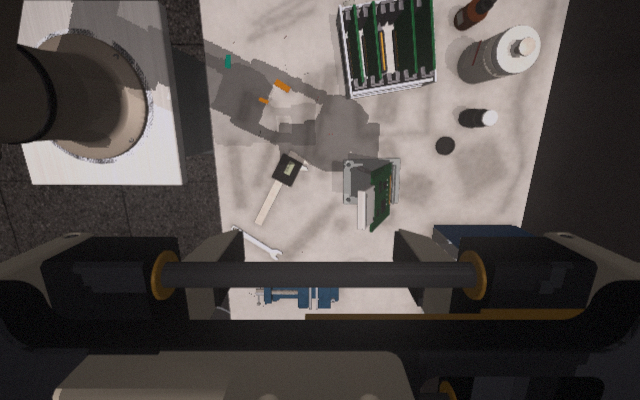

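The wrist view shows the rack at the top (390,45), its free slot with an orange socket at (384,50), and the card in its rest at (372,193), grip bar on the left at (362,210). I'll fit poses to the silhouettes.

```bash
cat > fit.py <<'E'
from h import *
from scipy.optimize import minimize
def box(x0,x1,y0,y1,z0,z1): return np.array([[x,y,z] for x in(x0,x1) for y in(y0,y1) for z in(z0,z1)])
CARD=[box(-.002,.002,-.05,.05,0,.1),box(-.006,.006,-.03,.03,.1,.145)]
def sil(c,parts,S=4):
    m=np.zeros((400*S,640*S),np.uint8)
    for P in parts:
        cv2.fillConvexPoly(m,cv2.convexHull((proj(c,P)*S).round().astype(np.int32)),1)
    return cv2.resize(m.astype(np.float32),(640,400),interpolation=cv2.INTER_AREA)
def fit(views,parts,x0,place,step):
    def cost(x):
        s=0
        for c,m in views:
            q=sil(c,[place(x,P) for P in parts]);s+=np.abs(q-m).sum()/m.sum()
        return s
    r=minimize(cost,x0,method="Nelder-Mead",options=dict(initial_simplex=np.vstack([x0]+[np.array(x0)+np.eye(len(x0))[i]*step[i] for i in range(len(x0))]),maxiter=250,xatol=2e-4,fatol=1e-4))
    return r.x,r.fun
E
python3 - <<'E'
from fit import *
vs=[shot("t2","top"),shot("s2","scene"),shot("w2")]
ms=[robot.trace("edge_card",c)[0]["pixels"] for c in vs]
print([m.sum() for m in ms])
def pl(x,P): return Ro.from_euler('zy',[x[2],x[3]]).apply(P)+[x[0],x[1],.03]
for sel in [[0,1,2],[0],[2]]:
    print(fit([(vs[i],ms[i].astype(float)) for i in sel],CARD,[.55,-.145,0,-.52],pl,[.01,.01,.1,.03]))
ms=[robot.trace("rack",c) for c in vs]
for c,m in zip(vs,ms):
    for d in m[:1]:
        k=d["pixels"].astype(np.uint8);print(k.sum(),cv2.minAreaRect(cv2.findNonZero(k)))
for c in (vs[0],vs[2]):
    for d in robot.trace("fitted_1",c)[:4]:
        k=cv2.findNonZero(d["pixels"].astype(np.uint8));r=cv2.minAreaRect(k);
        b=cv2.boxPoints(r);print(round(d["score"],2),d["pixels"].sum(),[onz(c,p,.1)[:2].round(4).tolist() for p in b])
E
```

```text
Traceback (most recent call last):
IndexError: list index out of range
```

```bash
cat > f1.py <<'E'
from fit import *
vs=[shot("t2","top"),shot("s2","scene"),shot("w2")]
ms=[]
for c in vs:
    l=robot.trace("edge_card",c); print([(round(d["score"],2),d["pixels"].sum()) for d in l]); ms.append(l[0]["pixels"] if l else None)
def pl(x,P): return Ro.from_euler('zy',[x[2],x[3]]).apply(P)+[x[0],x[1],.03]
ok=[i for i in range(3) if ms[i] is not None]
for sel in [ok]+[[i] for i in ok]:
    print(sel,fit([(vs[i],ms[i].astype(float)) for i in sel],CARD,[.55,-.145,0,-.52],pl,[.01,.01,.1,.03]))
for c in (vs[0],vs[2]):
    for d in robot.trace("fitted_1",c)[:4]:
        k=cv2.findNonZero(d["pixels"].astype(np.uint8));r=cv2.minAreaRect(k);
        b=cv2.boxPoints(r);print(round(d["score"],2),d["pixels"].sum(),[onz(c,p,.1)[:2].round(4).tolist() for p in b])
E
python3 f1.py
```

```text
[]
[(0.82, np.int64(283))]
[(0.95, np.int64(1653))]
[1, 2] (array([ 0.5546, -0.1609,  0.0464, -0.5348]), np.float64(0.3864832973135898))
[1] (array([ 0.5533, -0.1594,  0.04  , -0.5278]), np.float64(0.26060070671378094))
[2] (array([ 0.5558, -0.1596,  0.0277, -0.5233]), np.float64(0.0537280701754386))
0.96 492 [[0.5525, 0.1371], [0.5718, 0.0268], [0.5443, 0.0219], [0.525, 0.132]]
0.93 362 [[0.4777, 0.1252], [0.4956, 0.0148], [0.4746, 0.0113], [0.4566, 0.1216]]
0.86 516 [[0.578, 0.1426], [0.596, 0.0309], [0.5698, 0.0266], [0.5518, 0.1381]]
0.66 354 [[0.5019, 0.1272], [0.5164, 0.02], [0.4955, 0.0171], [0.481, 0.1241]]
0.88 1861 [[0.5141, 0.1228], [0.5515, 0.1248], [0.5685, 0.0215], [0.5283, 0.0192]]
0.73 1467 [[0.551, 0.1234], [0.5785, 0.1241], [0.5932, 0.0252], [0.5638, 0.0244]]
0.65 1203 [[0.4511, 0.1182], [0.4746, 0.1205], [0.4932, 0.0101], [0.4679, 0.0074]]
```

```bash
cat > card.py <<'E'
from h import *
C0=np.array([.5558,-.1596,.03]);yaw,lean=.0277,-.5233
Rc=Ro.from_euler('zy',[yaw,lean])
def tool(Rc): 
    M=Rc.as_matrix();return Ro.from_matrix(np.c_[M[:,1],M[:,0],-M[:,2]])
def at(h): return C0+Rc.apply([0,0,h])
E
python3 - <<'E'
from card import *
print(at(.175),at(.105)); rows(at(.175),tool(Rc),8,100)
E
```

```text
[ 0.4683 -0.1596  0.1816] [ 0.5033 -0.1596  0.1209]
100 -0.62 0.6 2.23 -0.065 -0.001 -0.003;100 -0.62 0.46 2.27 -0.066 -0.001 -0.004;100 -0.62 0.3 2.29 -0.065 -0.001 -0.003;100 -0.61 0.16 2.3 -0.066 -0.001 -0.004;100 -0.62 -0.01 2.32 -0.065 0 -0.003;100 -0.61 -0.15 2.3 -0.065 -0.001 -0.003;100 -0.61 -0.31 2.29 -0.066 -0.001 -0.004;100 -0.61 -0.46 2.27 -0.065 -0.001 -0.003
```

```bash
sed -i "s/from_euler('zy'/from_euler('ZY'/" card.py f1.py; python3 f1.py | head -6
```

```text
[]
[(0.79, np.int64(209))]
[(0.76, np.int64(1731))]
[1, 2] (array([ 0.5533, -0.1581,  0.0745, -0.5254]), np.float64(0.75306627112132))
[1] (array([ 0.5503, -0.1503,  0.0743, -0.5121]), np.float64(0.6130382775119617))
[2] (array([ 0.5565, -0.1582,  0.0269, -0.5262]), np.float64(0.0420999422299249))
```

```bash
sed -i "s/^C0=.*/C0=np.array([.5563,-.1585,.03]);yaw,lean=.027,-.5236/" card.py
python3 - <<'E'
from card import *
print(at(.175),at(.105)); rows(at(.175),tool(Rc),8,100)
E
```

```text
[ 0.4688 -0.1609  0.1816] [ 0.5038 -0.1599  0.1209]
100 -0.64 0.61 2.23 -0.065 0.001 -0.003;100 -0.63 0.46 2.27 -0.066 0.001 -0.004;100 -0.65 0.31 2.29 -0.065 0.001 -0.003;100 -0.64 0.16 2.3 -0.066 0.001 -0.003;100 -0.65 0 2.31 -0.065 0 -0.004;100 -0.65 -0.15 2.3 -0.066 0.001 -0.003;100 -0.65 -0.3 2.29 -0.065 0.001 -0.003;100 -0.65 -0.45 2.27 -0.066 0.001 -0.003
```

Request:
apply_moves(
  motion="100 -0.64 0.61 2.23 -0.065 0.001 -0.003;100 -0.63 0.46 2.27 -0.066 0.001 -0.004;100 -0.65 0.31 2.29 -0.065 0.001 -0.003;100 -0.64 0.16 2.3 -0.066 0.001 -0.003;100 -0.65 0 2.31 -0.065 0 -0.004;100 -0.65 -0.15 2.3 -0.066 0.001 -0.003;100 -0.65 -0.3 2.29 -0.065 0.001 -0.003;100 -0.65 -0.45 2.27 -0.066 0.001 -0.003;100 0 0 0 0 0 0",
  force=20,
)

```text
time: 5.1
tool_pos: [0.4674, -0.1604, 0.1797]
tool_rot: [2.621, -0.004, 1.596]
contact_force: [0.5, 0.4, 0.1]
opening: 0.0916
grip_force: 0.0
```

Run:
```python
from fit import *
c=shot("w3");l=robot.trace("edge_card",c);print([(round(d["score"],2),d["pixels"].sum()) for d in l])
im=c["img"][:,:,::-1].copy()
from card import *
for P in CARD:
    cv2.polylines(im,[cv2.convexHull(proj(c,Rc.apply(P)+C0).round().astype(np.int32))],True,(0,0,255),1)
cv2.imwrite("pics/w3o.png",im)
```

```text
[(0.67, np.int64(1361))]
```

View pics/w3o.png

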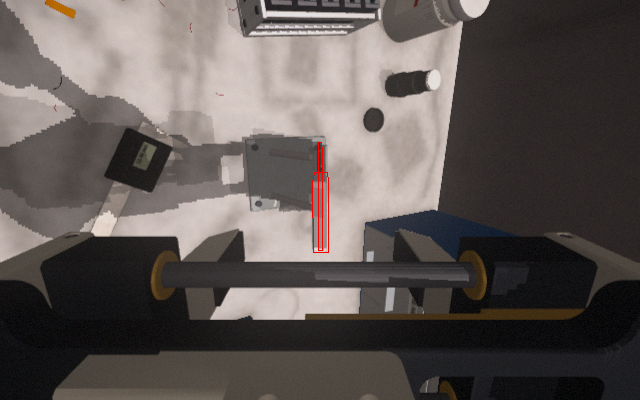

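The overlay coincides with the bar (320, 173–250), so I go down along the card and grip.

Run:
```python
from card import *
rows(at(.105),tool(Rc),5,100)
```

```text
100 0.01 -0.01 1.41 0 0 0;100 0 -0.01 1.41 0 0 0;100 0.01 -0.02 1.41 0 0 0;100 0 -0.01 1.41 0 0 -0.001;100 0.01 -0.01 1.41 0 0 0
```

Request:
apply_moves(
  motion="100 0 -0.01 1.4 0 0 0;100 0 -0.01 1.4 0 0 0;100 0 -0.02 1.4 0 0 0;100 0 -0.01 1.4 0 0 0;100 0 -0.01 1.4 0 0 0;10 0 0 0 0 0 0;0 0 0 0 0 0 0;0 0 0 0 0 0 0;0 0 0 0 0 0 0;0 0 0 0 0 0 0",
  force=20,
)

```text
time: 6.45
tool_pos: [0.5034, -0.1601, 0.1209]
tool_rot: [2.617, 0.0, 1.597]
contact_force: [-0.8, 0.2, 0.3]
opening: 0.0461
grip_force: 0.0
```

Request:
apply_moves(
  motion="0 0 0 0 0 0 0;0 0 0 0 0 0 0;0 0 0 0 0 0 0;0 0 0 0 0 0 0;0 0 0 0 0 0 0;0 0 0 0 0 0 0",
  force=25,
)

```text
time: 7.2
tool_pos: [0.5032, -0.1599, 0.1205]
tool_rot: [2.618, -0.0, 1.598]
contact_force: [-2.0, -0.8, 0.8]
opening: 0.0116
grip_force: 25.0
```

Run:
```python
from card import *
p,R=pose(); p=p+R.apply([0,0,-.06])
rows([.540,-.022,.27],tool(Ro.from_euler('z',.16)),12,0,p,R)
```

```text
0 1.14 0.91 -0.41 0.044 0.003 -0.011;0 1.13 0.91 -0.45 0.043 0.003 -0.011;0 1.13 0.9 -0.48 0.044 0.003 -0.011;0 1.11 0.9 -0.52 0.043 0.003 -0.01;0 1.11 0.88 -0.55 0.044 0.003 -0.011;0 1.1 0.86 -0.59 0.044 0.002 -0.011;0 1.09 0.85 -0.62 0.043 0.003 -0.011;0 1.08 0.84 -0.66 0.044 0.003 -0.011;0 1.08 0.82 -0.69 0.043 0.003 -0.011;0 1.07 0.8 -0.72 0.044 0.003 -0.011;0 1.06 0.78 -0.75 0.043 0.003 -0.01;0 1.06 0.76 -0.79 0.044 0.003 -0.011
```

Request:
apply_moves(
  motion="0 0 0 -0.6 0 0 0;0 0 0 -0.9 0 0 0;0 0 0 -1.1 0 0 0;0 0 0 -1.2 0 0 0;0 0 0 -1.2 0 0 0;0 0 0 -1 0 0 0",
)

```text
time: 7.95
tool_pos: [0.473, -0.1609, 0.1735]
tool_rot: [2.617, 0.0, 1.597]
contact_force: [-0.3, 0.2, -1.5]
opening: 0.0118
grip_force: 25.0
```

Request:
apply_moves(
  motion="0 1.14 0.91 -0.41 0.044 0.003 -0.011;0 1.13 0.91 -0.45 0.043 0.003 -0.011;0 1.13 0.9 -0.48 0.044 0.003 -0.011;0 1.11 0.9 -0.52 0.043 0.003 -0.01;0 1.11 0.88 -0.55 0.044 0.003 -0.011;0 1.1 0.86 -0.59 0.044 0.002 -0.011;0 1.09 0.85 -0.62 0.043 0.003 -0.011;0 1.08 0.84 -0.66 0.044 0.003 -0.011;0 1.08 0.82 -0.69 0.043 0.003 -0.011;0 1.07 0.8 -0.72 0.044 0.003 -0.011;0 1.06 0.78 -0.75 0.043 0.003 -0.01;0 1.06 0.76 -0.79 0.044 0.003 -0.011;0 0 0 0 0 0 0;0 0 0 0 0 0 0",
)

```text
time: 9.7
tool_pos: [0.5396, -0.0224, 0.2698]
tool_rot: [-3.142, -0.0, 1.73]
contact_force: [-0.2, 0.5, -1.6]
opening: 0.0119
grip_force: 25.0
```

Run:
```python
from fit import *
c=shot("w4")
a=c["img"][:,:,::-1][0:220,200:500];cv2.imwrite("pics/w4c.png",cv2.resize(a,None,fx=2.6,fy=2.6,interpolation=cv2.INTER_CUBIC))
```

```text
(no output)
```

View pics/w4c.png

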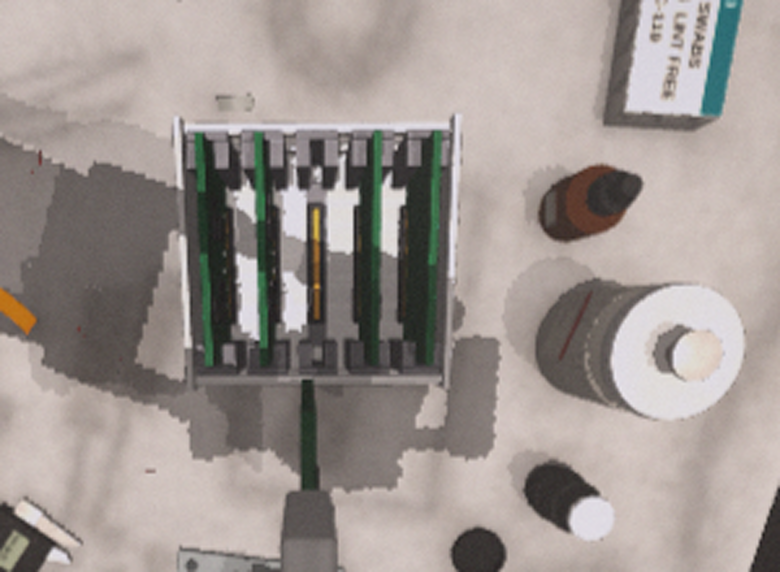

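The crop shows the free middle slot: upper guide at (318,150), lower guide at (318,355), with the held card edge-on at (308,440). I'll rectify the guide-top plane to read the channel.

Run:
```python
from h import *
c=dict(np.load("w4.npz"))
u=lambda x,y:(x/2.6+200-.3,y/2.6-.3)
for a,b in [((199,135),(210,362)),((258,132),(265,362)),((378,130),(371,365)),((437,133),(430,363))]:
    A,B=onz(c,u(*a),.102),onz(c,u(*b),.102);print(A[:2],B[:2],(A+B)[:2]/2,np.linalg.norm(A-B),np.arctan2(-(A-B)[0],(A-B)[1]))
A,B=onz(c,u(318,150),.075),onz(c,u(318,355),.075);print("chan",A[:2],B[:2],(A+B)[:2]/2,np.arctan2(-(A-B)[0],(A-B)[1]))
# rectified, z=.075, rack coords
O=np.array([.524,.077]);th=.16;s=4 #px/mm
Rz=Ro.from_euler('z',th)
q=np.array([[-40,-70],[40,-70],[40,70],[-40,70]],float)
W=np.c_[Rz.apply(np.c_[q/1000,np.zeros(4)])[:,:2]+O,np.full(4,.075)]
H=cv2.getPerspectiveTransform(proj(c,W).astype(np.float32),((q*[1,-1]+[40,70])*s).astype(np.float32))
im=cv2.warpPerspective(c["img"][:,:,::-1],H,(80*s,140*s),flags=cv2.INTER_CUBIC)
for i in range(0,81,10): cv2.putText(im,str(i-40),(i*s,270),0,.35,(0,0,255),1)
cv2.imwrite("pics/rect.png",im)
```

```text
[0.4694 0.1184] [0.486 0.023] [0.4777 0.0707] 0.09685716315121377 0.17162994721996372
[0.4947 0.1236] [0.5116 0.0271] [0.5031 0.0753] 0.09803894762092778 0.17371921539280344
[0.5461 0.1327] [0.5613 0.0336] [0.5537 0.0831] 0.10019976938482483 0.151741240403874
[0.5717 0.1356] [0.5886 0.0389] [0.5801 0.0872] 0.09810075718263352 0.17305220298299626
chan [0.5211 0.1261] [0.5363 0.0329] [0.5287 0.0795] 0.16238301691031887
```

View pics/rect.png

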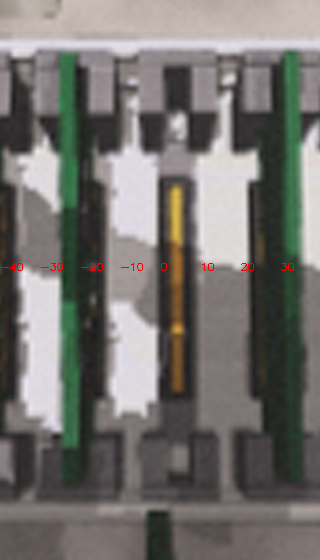

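Run:
```python
from fit import *
from card import tool
c=shot("w5");l=robot.trace("edge_card",c);m=None
print([(round(d["score"],2),d["pixels"].sum()) for d in l])
p,R=pose();Rcard=Ro.from_matrix(np.c_[R.as_matrix()[:,1],R.as_matrix()[:,0],-R.as_matrix()[:,2]])
print(p)
for X in [[0,.05,0],[0,.05,.1],[0,.03,.145]]:
    print(X,(proj(c,p+Rcard.apply(np.array(X)-[0,0,.105]))[0]))
if l:
    k=l[0]["pixels"]
    for r in range(130,225,6):
        w=np.flatnonzero(k[r]); print(r,w.min() if len(w) else None,w.max() if len(w) else None)
rows([.5282,.0790,.205],tool(Ro.from_euler('z',.165)),8,0)
```

```text
[(0.82, np.int64(2017))]
[ 0.5396 -0.0226  0.27  ]
[0, 0.05, 0] [317.7004 146.0869]
[0, 0.05, 0.1] [317.3328 158.9001]
[0, 0.03, 0.145] [317.0658 207.2673]
130 None None
136 None None
142 None None
148 317 319
154 316 320
160 316 321
166 316 321
172 316 321
178 316 321
184 316 322
190 311 325
196 310 328
202 309 328
208 309 329
214 308 329
220 308 329
0 1.28 0.06 0.81 0 0 -0.001;0 1.27 0.06 0.82 0 0 -0.001;0 1.28 0.06 0.81 0 0 0;0 1.27 0.07 0.81 0 0 -0.001;0 1.28 0.06 0.82 0 0 -0.001;0 1.27 0.07 0.81 0 0 -0.001;0 1.28 0.06 0.81 0 0 0;0 1.28 0.07 0.81 0 0 -0.001
```

Request:
apply_moves(
  motion="0 1.28 0.06 0.81 0 0 -0.001;0 1.27 0.06 0.82 0 0 -0.001;0 1.28 0.06 0.81 0 0 0;0 1.27 0.07 0.81 0 0 -0.001;0 1.28 0.06 0.82 0 0 -0.001;0 1.27 0.07 0.81 0 0 -0.001;0 1.28 0.06 0.81 0 0 0;0 1.28 0.07 0.81 0 0 -0.001;0 0 0 0 0 0 0;0 0 0 0 0 0 0",
)

```text
time: 11.1
tool_pos: [0.5289, 0.0794, 0.2054]
tool_rot: [3.141, 0.0, 1.737]
contact_force: [1.4, -0.2, -1.8]
opening: 0.0115
grip_force: 25.0
```

Run:
```python
from fit import *
c=shot("w6");p,R=pose();print(p,R.as_euler('xyz'))
Rcard=Ro.from_matrix(np.c_[R.as_matrix()[:,1],R.as_matrix()[:,0],-R.as_matrix()[:,2]])
for X in [[0,.05,0],[0,.0525,-.025]]: print(proj(c,p+Rcard.apply(np.array(X)-[0,0,.105]))[0])
a=c["img"][:,:,::-1][60:210,230:410];cv2.imwrite("pics/w6c.png",cv2.resize(a,None,fx=4,fy=4,interpolation=cv2.INTER_CUBIC))
```

```text
[0.529  0.0792 0.2055] [3.1406 0.0002 1.7362]
[317.6841 146.1853]
[317.7417 141.91  ]
```

View pics/w6c.png

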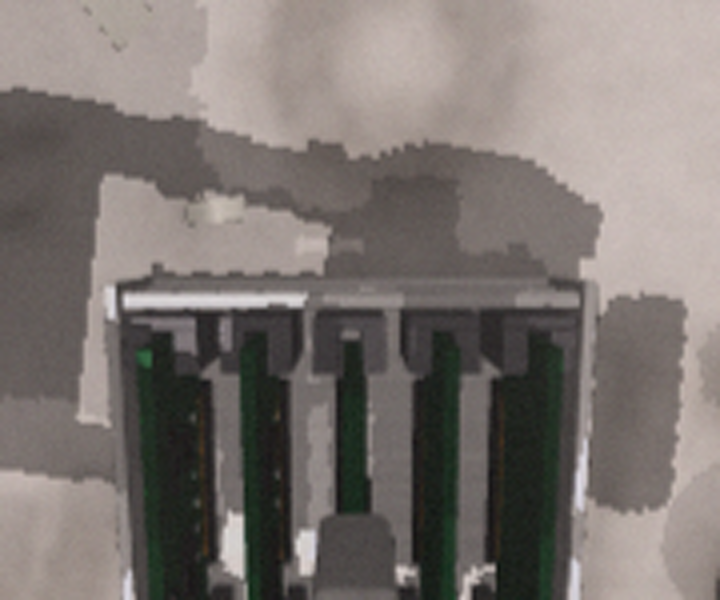

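The upper guide's channel is centred at crop column 350 and the card edge at about 352, so I shift the card 0.5 mm to −x and lower it gently.

Request:
apply_moves(
  motion="0 0 -0.05 0.4 0 0 0;0 0 0 0.5 0 0 0;0 0 0 0.5 0 0 0;0 0 0 0.4 0 0 0;0 0 0 0.3 0 0 0;0 0 0 0.3 0 0 0;0 0 0 0.3 0 0 0;0 0 0 0.3 0 0 0;0 0 0 0 0 0 0",
)

```text
time: 12.28
tool_pos: [0.5281, 0.0795, 0.1749]
tool_rot: [-3.141, -0.0, 1.736]
contact_force: [1.0, -0.2, -2.9]
opening: 0.0119
grip_force: 25.0
```

Request:
apply_moves(
  motion="0 0 0 0.3 0 0 0;0 0 0 0.3 0 0 0;0 0 0 0.3 0 0 0;0 0 0 0.3 0 0 0;0 0 0 0.3 0 0 0;0 0 0 0 0 0 0",
)

```text
time: 13.02
tool_pos: [0.528, 0.0795, 0.1599]
tool_rot: [-3.141, -0.0, 1.736]
contact_force: [0.1, 0.4, -1.6]
opening: 0.0116
grip_force: 25.0
```

Request:
apply_moves(
  motion="0 0 0 0.4 0 0 0;0 0 0 0.4 0 0 0;0 0 0 0.4 0 0 0;0 0 0 0.4 0 0 0;0 0 0 0.4 0 0 0;0 0 0 0.4 0 0 0;0 0 0 0.3 0 0 0;0 0 0 0 0 0 0",
)

```text
time: 14.02
tool_pos: [0.5281, 0.0795, 0.1329]
tool_rot: [-3.141, -0.0, 1.736]
contact_force: [-0.3, -0.4, -1.3]
opening: 0.0116
grip_force: 25.0
```

Request:
apply_moves(
  motion="0 0 0 0 0 0 0;0 0 0 0.2 0 0 0;0 0 0 0.2 0 0 0;0 0 0 0.2 0 0 0;0 0 0 0.2 0 0 0;0 0 0 0 0 0 0",
  force=45,
)

```text
time: 14.78
tool_pos: [0.5284, 0.0795, 0.1255]
tool_rot: [3.141, -0.0, 1.737]
contact_force: [-1.3, 0.6, 2.1]
opening: 0.0114
grip_force: 45.0
```

Request:
apply_moves(
  motion="0 0 0 0.15 0 0 0;0 0 0 0.15 0 0 0;0 0 0 0.1 0 0 0;0 0 0 0 0 0 0",
)

```text
time: 15.28
tool_pos: [0.5287, 0.0795, 0.122]
tool_rot: [3.14, 0.0, 1.736]
contact_force: [-1.3, 1.0, 6.1]
opening: 0.0116
grip_force: 45.0
```

Request:
apply_moves(
  motion="0 0 0 0.15 0 0 0;0 0 0 0.15 0 0 0;0 0 0 0 0 0 0",
)

```text
time: 15.65
tool_pos: [0.5287, 0.0795, 0.119]
tool_rot: [3.14, 0.0, 1.737]
contact_force: [-0.8, 0.6, 6.0]
opening: 0.0118
grip_force: 45.0
```

Request:
apply_moves(
  motion="0 0 0 0.1 0 0 0;0 0 0 0.1 0 0 0;0 0 0 0 0 0 0",
)

```text
time: 16.02
tool_pos: [0.5291, 0.0796, 0.1178]
tool_rot: [3.139, 0.0, 1.737]
contact_force: [-1.2, 1.3, 11.5]
opening: 0.0116
grip_force: 45.1
```

Request:
apply_moves(
  motion="0 0 0 0.1 0 0 0;0 0 0 0.1 0 0 0;0 0 0 0 0 0 0",
)

```text
time: 16.4
tool_pos: [0.5298, 0.0796, 0.1176]
tool_rot: [3.136, 0.001, 1.737]
contact_force: [-5.0, 0.9, 23.4]
opening: 0.0118
grip_force: 45.2
```

A firm stop about 8 mm below first contact: the card is home. I ease off, release and retreat.

Request:
apply_moves(
  motion="0 0 0 -0.1 0 0 0;0 0 0 -0.15 0 0 0;0 0 0 0 0 0 0;45 0 0 0 0 0 0;45 0 0 0 0 0 0;45 0 0 0 0 0 0;45 0 0 0 0 0 0;45 0 0 -0.5 0 0 0;45 0 0 -1 0 0 0;45 0 0 -2 0 0 0;45 0 0 -3 0 0 0;45 0 0 -3 0 0 0;45 0 0 -3 0 0 0;45 -2 0 -2 0 0 0;45 -3 0 0 0 0 0;45 -3 0 0 0 0 0;45 -3 0 0 0 0 0;45 0 0 0 0 0 0",
)

```text
time: 18.65
tool_pos: [0.5465, -0.0307, 0.2622]
tool_rot: [3.141, 0.0, 1.734]
contact_force: [-1.0, 0.1, 0.5]
opening: 0.0416
grip_force: 0.0
```

Run:
```python
from fit import *
c=shot("w7");s=robot.observe();print(s["contact_force"],s["time"])
# expected card home, plus raised 8 mm
l=robot.trace("edge_card",c);print([(round(d["score"],2),d["pixels"].sum()) for d in l])
def pl(x,P): return Ro.from_euler('z',x[3]).apply(P)+x[:3]
if l: print(fit([(c,l[0]["pixels"].astype(float))],CARD,[.5285,.0793,.014,.165],pl,[.003,.003,.006,.02]))
a=c["img"][:,:,::-1][0:230,190:490];cv2.imwrite("pics/w7c.png",cv2.resize(a,None,fx=2.6,fy=2.6,interpolation=cv2.INTER_CUBIC))
```

```text
[ 0.3407  0.1156 -0.7428] 18.7
[(0.79, np.int64(933)), (0.64, np.int64(2608))]
(array([0.5296, 0.0809, 0.0087, 0.1679]), np.float64(0.07067256162915327))
```

View pics/w7c.png

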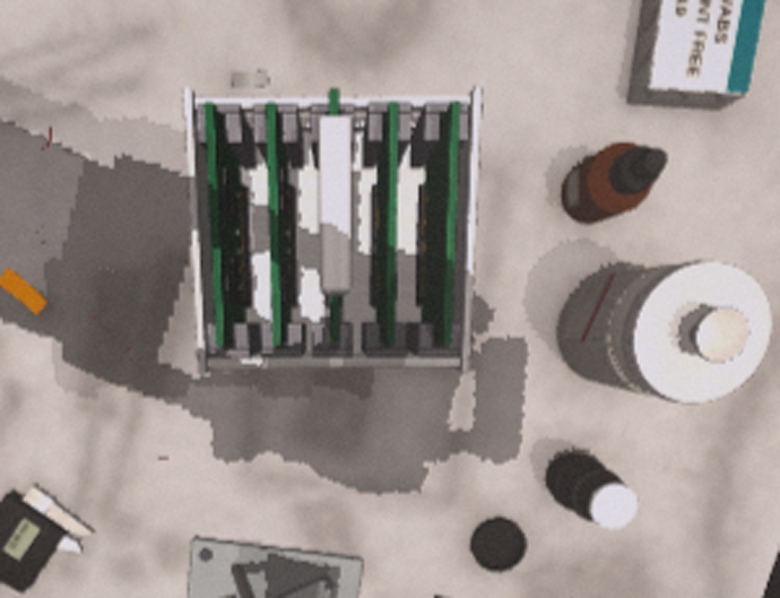

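Run:
```python
from fit import *
c=dict(np.load("w7.npz",allow_pickle=True))
u=lambda q:((np.array(q)+.3-[190,0])*2.6).round(0)
for z in (.014,.018,.022):
    R=Ro.from_euler('z',.166);print(z,[u(proj(c,R.apply(X)+[.5287,.0793,z])[0]) for X in ([0,.05,.1],[0,-.05,.1],[0,.03,.145],[0,-.03,.145],[0,-.03,.1])])
print([u(proj(c,Ro.from_euler('z',.166).apply(X)+[.5285,.0791,0])[0]) for X in ([-.026,.05,.102],[-.026,-.05,.102])])
```

```text
0.014 [array([332.,  92.]), array([333., 346.]), array([332., 118.]), array([333., 296.]), array([333., 298.])]
0.018 [array([332.,  89.]), array([333., 346.]), array([332., 115.]), array([333., 296.]), array([333., 298.])]
0.022 [array([332.,  86.]), array([333., 346.]), array([332., 112.]), array([333., 295.]), array([333., 298.])]
[array([270., 101.]), array([276., 345.])]
```

The card stands in the slot with its bar at crop (335,115–293). That matches the home height, with a shift of about 1 mm along y, which is inside the side play. The gripper is clear.

```bash
python3 -c "
from cell import robot
print(robot.hand_in())"
```

```text
the job is handed in; nothing more can be done
None
```

The card is in the free middle slot, pressed to the firm stop about 8 mm below first contact (peak about 23 N at the wrist), then released; the job was handed in at about 19 s with the gripper clear.

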